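# Find the packing block that fills the gap under a clamp bridge and slide it home

## Task

On the dark surface plate, three packing blocks lie in front of the clamp bridge that stands at the stop rail. Feel which of them fills the gap under its bar (the thickest one that will go under) and slide that block straight under the bar until it is fully home against the stop rail, lying flat and square. Leave the other two blocks out in front of the bar.

Things in the scene. Friction and masses are not known exactly. Their poses are not given: they have to be found in the camera images.
- stop_face (a point): low grey rail, 200 mm long (y), 16 mm deep, 14 mm high, fixed on the surface plate (top 92 mm over the bench) behind the bridge in use. This point: middle of its front face, at plate-top height; x points from the bridge into the rail (the way to push the block, roughly to the robot's right), y along it. A block that is home touches this face: its centre 35 mm before it, its rear end 15 mm out in front of the bar
- packer_24_centre (a point): ground aluminium packing block 24 mm thick, 70 mm long (its x axis), 36 mm wide (y), two bolt holes in the top, 0.3 to 0.6 kg (sliding it takes 1 to 6 N); this point is its centre, half-way up. It lies flat on the surface plate in front of the bridge, long side roughly along the push direction, in any of three places side by side 62 mm apart
- packer_30_centre (a point): ground aluminium packing block 30 mm thick, 70 mm long (its x axis), 36 mm wide (y), two bolt holes in the top, 0.3 to 0.6 kg (sliding it takes 1 to 6 N); this point is its centre, half-way up. It lies flat on the surface plate in front of the bridge, long side roughly along the push direction, in any of three places side by side 62 mm apart
- packer_36_centre (a point): ground aluminium packing block 36 mm thick, 70 mm long (its x axis), 36 mm wide (y), two bolt holes in the top, 0.3 to 0.6 kg (sliding it takes 1 to 6 N); this point is its centre, half-way up. It lies flat on the surface plate in front of the bridge, long side roughly along the push direction, in any of three places side by side 62 mm apart
- bridge_1: one of three like bridges, fixed: a flat steel bar 214 mm long (y), 40 mm deep (x), 22 mm thick on two grey posts 178 mm apart; at most 70 mm high over the plate. Origin on the plate under the middle of the bar, x from front to back. The bridge in use stands on the blocks' side of the stop rail, bar centre 35 mm in front of the rail's face; the other two are spares parked behind the rail
- bridge_2: a bridge like bridge_1. The gaps under the bars of the three are 26, 32 and 38 mm: each 2 mm more than one of the packing blocks is thick. Which bridge has which gap is not told
- bridge_3: a bridge like bridge_1. The gaps under the bars of the three are 26, 32 and 38 mm: each 2 mm more than one of the packing blocks is thick. Which bridge has which gap is not told
Things that resemble listed ones, but are neither listed nor needed, are in the scene too. What is shaped like the part that bears packer_24_centre but purple is not meant.

How it is judged (in metres and radians):
At the end, for the whole second after the job is handed in: The block 2 mm thinner than the gap of the bridge at the rail lies flat under its bar between the posts, front end within 8 mm of the rail's face, square within 0.12 rad; the other two reach at most 15 mm under the bar (centres over 75 mm in front of the face); all at rest (((horizontal distance between bridge_3 and stop_face below 0.06 m and x of packer_24_centre in the frame of stop_face between -0.043 and -0.027 m and y of packer_24_centre in the frame of stop_face between -0.09 and 0.09 m and height (world z) of packer_24_centre below 0.108 m and angle between the x axis of packer_24_centre and the x axis of stop_face, either way round below 0.12 rad and x of each of packer_30_centre, packer_36_centre in the frame of stop_face below -0.075 m) or (horizontal distance between bridge_1 and stop_face below 0.06 m and x of packer_30_centre in the frame of stop_face between -0.043 and -0.027 m and y of packer_30_centre in the frame of stop_face between -0.09 and 0.09 m and height (world z) of packer_30_centre below 0.111 m and angle between the x axis of packer_30_centre and the x axis of stop_face, either way round below 0.12 rad and x of each of packer_24_centre, packer_36_centre in the frame of stop_face below -0.075 m) or (horizontal distance between bridge_2 and stop_face below 0.06 m and x of packer_36_centre in the frame of stop_face between -0.043 and -0.027 m and y of packer_36_centre in the frame of stop_face between -0.09 and 0.09 m and height (world z) of packer_36_centre below 0.114 m and angle between the x axis of packer_36_centre and the x axis of stop_face, either way round below 0.12 rad and x of each of packer_24_centre, packer_30_centre in the frame of stop_face below -0.075 m)) and linear speed of each of packer_24, packer_30, packer_36 below 0.01 m/s); the robot touches nothing.
It also fails if it takes over 42 s, if anything falls off the work surface, if the arm or the gripper's body presses on something with over 40 N, if the wrist force passes 120 N, or if a joint passes its speed limit or range.

## Robot

A 6-joint arm with a two-finger parallel gripper is mounted at the origin on the work surface; the furniture and walls round the work are solid. World frame = base frame: x ahead of the robot, y to its left, z up, the work surface at z = 0. Lengths are in mm, angles in degrees, forces in N, time in s.
With the tool pointing down it reaches from about 300 to 850 mm from the base axis. Payload 4.2 kg.
Tool frame: the origin (TCP) lies at the centre of the arm's flange, where the gripper is bolted on; the fingertips stand 191 mm ahead of it and the grasp point (between the pads) lies 172 mm ahead of it; y points along the fingers, x is the direction in which the jaws open and shut, and the axes are right-handed (so a half turn about y gives the same grasp; the last joint's range is limited). The gripper opens to 91 mm and grips with 3 to 60 N. Pads are 32 mm wide; open, the fingers measure 118 mm over their backs; the gripper's body (76 mm by 178 mm) begins 60 mm behind the grasp point.
Start: joints at [-67.494, 18.312, 89.639, -0, 72.044, -1.146], TCP at [230.674, -526.699, 404.776] pointing down, gripper open.
Joint ranges: [-177.97, 177.97], [-48.28, 115.42], [12.27, 149.76], [-77.06, 257.06], [2.81, 150.46], [-146.56, 146.56]. Speed limits (degrees/s): [147.25, 147.25, 180, 180, 180, 180].

## Interface

Orientations are given as [roll, pitch, yaw] about the fixed x, y, z axes, in that order (R = Rz(yaw) Ry(pitch) Rx(roll)).
In Python, from workcell import env gives the robot as it stands.
- The arm moves only by the tool carry_out, never from a script. Its argument "increments" is a list of rows, each a list of 3 entries, a list of its own where there are three numbers: the turn, a rotation vector about the tool's x, y, z in rad, then the shift along the tool's x, y, z in mm, then the closure, from 0 (fully open) to 1 (shut). In form: [[[wx, wy, wz], [dx, dy, dz], claw], ...]. A call has 1 to 10 rows; each row is the pose to reach, as a shift and turn from the pose commanded when the call began, along the tool's axes at that moment; what a row does not reach only later rows make up. A row lasts 1/12 s, in which the tool goes at most 41.7 mm and 7.16 degrees, less where a joint would pass 70% of its speed; a pose out of reach is approached as far as the arm can. A call with a gripper value outside its range is refused whole. The fingers move at their own pace and stop on an object; "force" is the grip in N (left out, the last holds). Time passes only in rows, so rows that repeat a pose let the fingers close. It gives the time, the measured TCP pose, the force and the opening at its end, in the units of the state.
- env.state(): the state, without advancing time (a new reading comes with each control period).
- env.grab_frame(name): name is "scene" or "top" or "wrist"; returns a dict with "frame" (420x560x3 uint8, blue, green, red), "z_map" (420x560 float32, mm along the optical axis (not along the pixel's ray), 0 where there is no reading), "camera_matrix" (3x3 intrinsics, pixels), "rvec" (rotation vector, rad) and "tvec" (3), from world to camera coordinates, as OpenCV has them; the wrist camera has in their place "hand_eye" (4x4, takes a point from camera to tool coordinates, whose origin is the TCP and whose axes are the tool frame's). Camera axes: x right, y down, z forward; pixel columns grow to the right and rows downward; lengths in mm; the calibration is good to about 2 mm. The wrist camera is an equidistant fisheye: a pixel r from the principal point sees the ray r / f radians off the axis. A picture is of the moment at which its call begins: read the wrist's pose just before it.
- env.job_done(): hands the job in, once; it reports no verdict.
The state is a dict: "time_s": time; "qpos": joint angles; "qvel": joint speeds; "effort": joint torques, N m; "ee_pos": TCP position; "ee_rot": TCP orientation; "force": force on the tool from outside, world axes, zero at the start; "torque": the same for the moment, N m; "gripper_width": finger opening in mm.
Only numpy, scipy, OpenCV 4.12 (cv2) and the standard library are available. Lean on these libraries where they do the work, as an engineer would, in place of code of your own. Each camera call takes 0.05 s, during which the arm holds its last target. There are 200 camera calls.

## Working session

There is one attempt and no reset: what is moved stays moved. The work goes in short steps, Python scripts to look and compute and a tool call to move; the robot and the scene stay as the last step left them, time stands still between calls to the robot, and variables do not carry over. Pictures are saved under pics/ and viewed, about 8 in all and at most 12, crops included, and the job is handed in when it is done.

Besides the shell and the picture viewer there is one more tool, called after "Call:" as name(argument=value, ...), one argument or row to a line, values as JSON. carry_out: Moves the arm, as the interface text tells. Its arguments: {"type":"object","properties":{"increments":{"type":"array","items":{"type":"array"}},"force":{"type":"number"}},"required":["increments"]}

```bash
ls; mkdir -p pics
python3 - <<'E'
from workcell import env
import cv2,numpy as np
print(env.state())
for n in("scene","top"):
    f=env.grab_frame(n);cv2.imwrite(f"pics/{n}0.png",f["frame"])
    np.savez(f"{n}0.npz",**f)
    print(n,f["camera_matrix"],f["rvec"],f["tvec"])
a=cv2.imread("pics/scene0.png");b=cv2.imread("pics/top0.png")
E
```

```text
pics
{'time_s': 0.0, 'qpos': array([-6.74962717e+01,  1.83501431e+01,  8.97049639e+01, -1.76007231e-04,
        7.20434199e+01, -1.14590452e+00]), 'qvel': array([-0.00246563, -0.09358886, -0.03540357, -0.14336536,  0.04899569,
        0.00270138]), 'effort': array([ 1.98044792e-03, -4.12450254e+01, -2.31979430e+01,  7.30097503e-02,
        4.59844933e-02, -1.35648756e-04]), 'ee_pos': array([ 230.59410108, -526.55584013,  403.94478252]), 'ee_rot': array([-89.99819692,   0.09851059, -66.35031125]), 'force': array([-0.14244678, -0.69363143, -0.29270689]), 'torque': array([-0.02601586,  0.00044508, -0.06559701]), 'gripper_width': 91.38815803222829}
scene [[409.75634065   0.         286.08294768]
 [  0.         409.75634065 201.08747079]
 [  0.           0.           1.        ]] [ 0.68859481 -2.66722765  1.07470912] [286.91023062 298.24466102 709.34132637]
top [[429.36003795   0.         282.01248821]
 [  0.         429.36003795 200.96616681]
 [  0.           0.           1.        ]] [ 2.17816097 -2.01131309  0.22236608] [-155.92349534  418.11439528  856.2873371 ]
```

View pics/scene0.png

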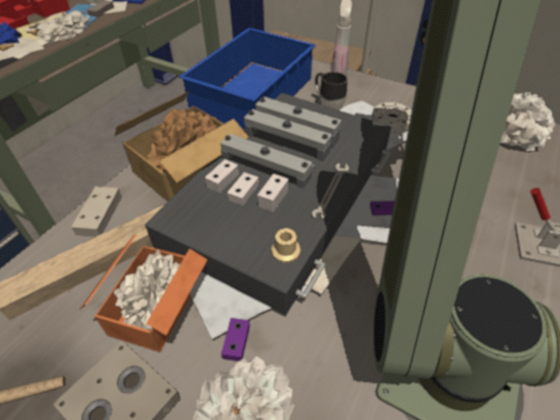

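View pics/top0.png

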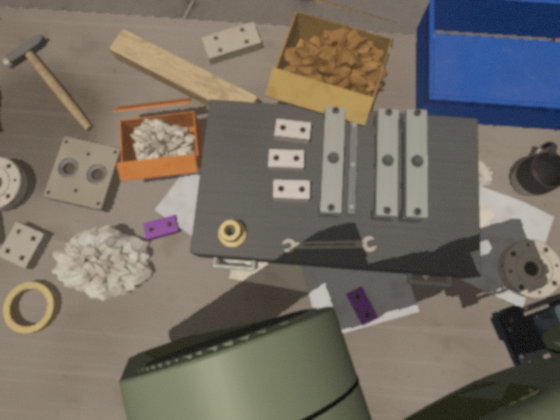

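The scene view shows three pale blocks at about (222,175), (243,187) and (273,191), in front of the bridge in use at (267,157). In the top view the blocks are at (293,129), (287,158) and (291,189), the bar is at (333,160), the rail at (353,167) and the spare bridges at x≈387 and 416. Next I'll measure heights and poses from depth.

```bash
cat > h.py <<'E'
import numpy as np,cv2
def cloud(f):
    z=f["z_map"];K=f["camera_matrix"];v,u=np.mgrid[:420,:560]
    p=np.stack([(u-K[0,2])/K[0,0]*z,(v-K[1,2])/K[1,1]*z,z],-1)
    R=cv2.Rodrigues(f["rvec"])[0]
    P=(p-np.ravel(f["tvec"]))@R
    P[z<=0]=np.nan
    return P
def rect(P,u0,u1,v0,v1,zlo,zhi):
    q=P[v0:v1,u0:u1].reshape(-1,3);q=q[(q[:,2]>zlo)&(q[:,2]<zhi)]
    return q
E
python3 - <<'E'
from h import *
f=np.load("top0.npz");P=cloud(f)
q=rect(P,215,470,110,260,80,100);q=P[225:235,260:280].reshape(-1,3);print("plate z",np.nanmedian(q,0))
for n,(u0,u1,v0,v1) in dict(far=(266,318,114,144),mid=(262,312,145,173),near=(266,318,175,205)).items():
    q=rect(P,u0,u1,v0,v1,107,150);zt=np.percentile(q[:,2],[10,50,90])
    r=cv2.minAreaRect(q[q[:,2]>zt[1]-4,:2].astype(np.float32));print(n,zt-92,len(q),r)
for n,(u0,u1,v0,v1) in dict(b_use=(316,348,100,220),sp1=(370,402,100,222),sp2=(402,434,100,222),rail=(346,360,115,220)).items():
    q=rect(P,u0,u1,v0,v1,100 if n=="rail" else 130,112 if n=="rail" else 170);zt=np.percentile(q[:,2],[10,30,50,70,90])
    print(n,zt-92,len(q),cv2.minAreaRect(q[:,:2].astype(np.float32)))
f=np.load("scene0.npz");P=cloud(f)
print("scene")
q=P[230:245,220:240].reshape(-1,3);print("plate",np.nanmedian(q,0))
for n,(u0,u1,v0,v1) in dict(far=(205,240,160,190),mid=(228,258,172,203),near=(258,290,175,210),b=(215,318,135,180)).items():
    q=rect(P,u0,u1,v0,v1,107,170)
    h=np.histogram(q[:,2]-92,np.arange(14,72,2));print(n,dict(zip(h[1].astype(int).tolist(),h[0].tolist())))
E
```

```text
plate z [ 359.3934805  -103.36278864   92.68569152]
far [25.92250598 30.68573322 32.66528509] 676 ((562.5076293945312, -133.3750762939453), (69.96886444091797, 36.76139450073242), 87.41034698486328)
mid [22.50377266 24.67056689 26.58377651] 650 ((502.29925537109375, -125.11087036132812), (36.939449310302734, 70.0392074584961), 2.172666311264038)
near [32.44453181 36.67619268 38.80621475] 740 ((436.8074951171875, -139.89085388183594), (35.873779296875, 69.03323364257812), 2.4391279220581055)
b_use [46.87916202 48.09509263 48.84890002 49.70140622 51.40939188] 2248 ((501.4599914550781, -215.70838928222656), (214.45376586914062, 40.429141998291016), 0.6588689088821411)
sp1 [51.90992938 53.87998194 54.74537657 55.57488986 57.15349415] 2439 ((513.51513671875, -317.27777099609375), (237.0151824951172, 51.69260025024414), 4.061067581176758)
sp2 [55.69314546 59.63571554 60.59338973 61.47017024 63.06498033] 2616 ((503.3229064941406, -371.6945495605469), (215.20181274414062, 41.2845573425293), 0.23202894628047943)
rail [12.46116433 13.90427749 14.82047122 15.81675103 17.16794722] 829 ((504.1102
[... 312 characters left out ...]
 0, 58: 0, 60: 0, 62: 0, 64: 0, 66: 0, 68: 0}
mid {14: 12, 16: 35, 18: 23, 20: 46, 22: 222, 24: 144, 26: 16, 28: 3, 30: 3, 32: 0, 34: 0, 36: 0, 38: 0, 40: 0, 42: 0, 44: 0, 46: 0, 48: 0, 50: 0, 52: 0, 54: 0, 56: 0, 58: 0, 60: 0, 62: 0, 64: 0, 66: 0, 68: 0}
near {14: 12, 16: 19, 18: 20, 20: 27, 22: 19, 24: 16, 26: 28, 28: 21, 30: 20, 32: 52, 34: 227, 36: 147, 38: 9, 40: 0, 42: 0, 44: 0, 46: 0, 48: 0, 50: 0, 52: 0, 54: 0, 56: 0, 58: 0, 60: 0, 62: 0, 64: 0, 66: 0, 68: 0}
b {14: 24, 16: 42, 18: 42, 20: 40, 22: 88, 24: 68, 26: 76, 28: 226, 30: 198, 32: 101, 34: 129, 36: 122, 38: 80, 40: 84, 42: 88, 44: 157, 46: 623, 48: 363, 50: 52, 52: 89, 54: 45, 56: 22, 58: 2, 60: 0, 62: 0, 64: 0, 66: 0, 68: 0}
```

Both cameras agree: the bar top is 48 mm over the plate, so the gap is 26 mm, and the middle block is the 24 mm one (the near one is 36, the far one 30). I'll push it from behind with the closed fingers, jaw axis along the push. First I'll check clearance and work out the approach.

```bash
cat >> h.py <<'E'
from scipy.spatial.transform import Rotation as Ro
def inc(s,pos,yaw,pose=None):
    "shift in tool axes (mm) and turn (rotvec) from state pose to pos / tool-down yaw"
    R0=Ro.from_euler("xyz",s["ee_rot"],degrees=True);R1=Ro.from_euler("xyz",[-90,0,yaw],degrees=True)
    return (R0.inv()*R1).as_rotvec().round(3),R0.inv().apply(np.array(pos)-s["ee_pos"]).round(1)
E
python3 - <<'E'
from h import *
from workcell import env
P=np.concatenate([cloud(np.load(n+"0.npz")).reshape(-1,3) for n in("top","scene")])
for y in range(-650,150,100):
    print(y,[ (x,round(float(np.nanpercentile(q,99.5)))) for x in range(150,750,100) if len(q:=P[(P[:,0]>x)&(P[:,0]<x+100)&(P[:,1]>y)&(P[:,1]<y+100),2])>20])
# refine bar direction: top-view bar pixels, fit line through long edges
f=np.load("top0.npz");Q=cloud(f)
q=rect(Q,316,348,100,220,135,150)
for k in range(420,600,40):
    s=q[(q[:,0]>k)&(q[:,0]<k+40)];print(k,np.percentile(s[:,1],[2,50,98]).round(1))
s=env.state()
s["ee_pos"]=np.array([230.674,-526.699,404.776]);s["ee_rot"]=np.array([-90,0,-66.35])
print(inc(s,[501,-50,404.8],-89.4))
E
```

```text
-650 [(150, 5), (250, 333), (350, 49), (450, 99), (550, 122), (650, 125)]
-550 [(150, 393), (250, 311), (350, 96), (450, 97), (550, 123), (650, 125)]
-450 [(150, 580), (250, 96), (350, 159), (450, 163), (550, 160), (650, 125)]
-350 [(150, 684), (250, 100), (350, 153), (450, 156), (550, 153), (650, 139)]
-250 [(150, 751), (250, 101), (350, 147), (450, 151), (550, 147), (650, 157)]
-150 [(150, 758), (250, 102), (350, 131), (450, 129), (550, 126), (650, 138)]
-50 [(150, 589), (250, 138), (350, 137), (450, 96), (550, 96), (650, 49)]
50 [(150, 5), (250, 54), (350, 79), (450, 112), (550, 112), (650, 49)]
420 [-235.6 -216.1 -196.9]
460 [-235.1 -215.6 -196.4]
500 [-234.5 -214.3 -195.9]
540 [-233.8 -214.7 -195.6]
580 [-234.  -213.4 -195.1]
(array([-0.   ,  0.402, -0.   ]), array([-328.2,   -0. ,  438.8]))
```

Call:
carry_out(
  increments=[
    [[0,0.04,0],[-23,0,31],1],
    [[0,0.08,0],[-46,0,62],1],
    [[0,0.13,0],[-70,0,94],1],
    [[0,0.17,0],[-94,0,126],1],
    [[0,0.21,0],[-118,0,158],1],
    [[0,0.25,0],[-142,0,190],1],
    [[0,0.29,0],[-166,0,222],1],
    [[0,0.33,0],[-190,0,254],1],
    [[0,0.37,0],[-214,0,286],1],
    [[0,0.402,0],[-238,0,318],1],
  ],
  force=20,
)

```text
time_s: 0.93
ee_pos: [426.8, -179.2, 404.6]
ee_rot: [-90.0, -0.0, -89.5]
force: [1.4, -0.5, 0.0]
gripper_width: 27.2
```

Run:
```python
from h import *
from workcell import env
s=env.state();print(s["time_s"],s["ee_pos"],s["ee_rot"],s["gripper_width"],s["force"])
print(inc(s,[501,-50,404.8],-89.35))
```

```text
0.9333 [ 426.82352942 -179.19059494  404.59270398] [-9.00167885e+01 -7.51987700e-04 -8.94959242e+01] 27.17218532628921 [ 1.40701923 -0.47512158  0.03173946]
(array([ 0.   , -0.003,  0.   ]), array([-128.5,   -0.2,   75.3]))
```

Call:
carry_out(
  increments=[
    [[0,-0.002,0],[-33,0,20],1],
    [[0,-0.002,0],[-66,0,40],1],
    [[0,-0.002,0],[-99,0,60],1],
    [[0,-0.002,0],[-131,0,75],1],
    [[0,-0.002,0],[-131,30,75],1],
    [[0,-0.002,0],[-131,60,75],1],
    [[0,-0.002,0],[-131,85,75],1],
    [[0,-0.002,0],[-131,100,75],1],
    [[0,-0.002,0],[-131,105,75],1],
    [[0,-0.002,0],[-131,105,75],1],
  ],
)

```text
time_s: 1.77
ee_pos: [499.7, -49.2, 298.4]
ee_rot: [-90.2, 0.0, -89.3]
force: [-1.2, 0.0, 0.1]
gripper_width: 0.5
```

Run:
```python
from h import *
from workcell import env
s=env.state();print(s["time_s"],s["ee_pos"],s["ee_rot"],s["gripper_width"],s["force"])
print(inc(s,[501.2,-55,289],-89.35))
f=env.grab_frame("wrist");a=f["frame"]
g=env.grab_frame("scene")["frame"][120:270,160:360];g=cv2.resize(g,(560,420))
cv2.imwrite("pics/w1.png",np.vstack([a])); cv2.imwrite("pics/s1.png",g);print(f["hand_eye"],f["camera_matrix"])
```

```text
1.7667 [499.70290863 -49.24428042 298.37966041] [-9.01956729e+01  2.30362652e-02 -8.92644925e+01] 0.5011919909732697 [-1.20401822  0.00516443  0.14701621]
(array([ 0.003,  0.001, -0.   ]), array([5.8, 9.4, 1.5]))
[[ 9.99999757e-01  2.40540091e-04 -6.54307859e-04 -3.71368161e-01]
 [ 6.95100479e-04 -2.72630668e-01  9.62118514e-01  2.03526144e+01]
 [ 5.30436865e-05 -9.62118735e-01 -2.72630769e-01  7.78849018e+01]
 [ 0.00000000e+00  0.00000000e+00  0.00000000e+00  1.00000000e+00]] [[325.1922621    0.         282.77951936]
 [  0.         325.1922621  207.75328419]
 [  0.           0.           1.        ]]
```

View pics/w1.png

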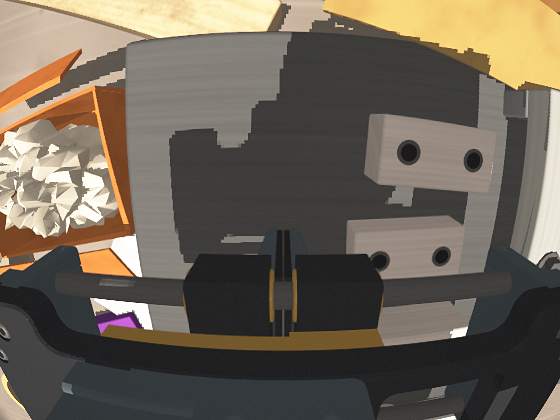

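View pics/s1.png

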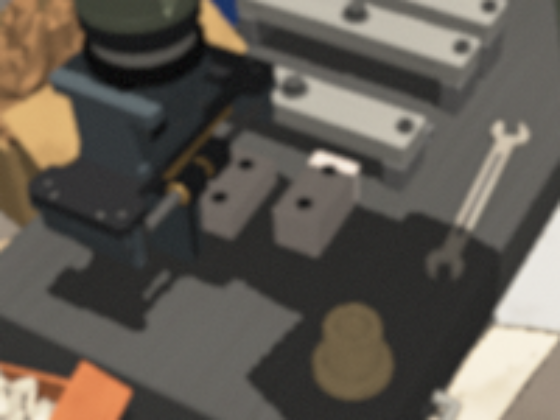

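The wrist view shows the closed fingertips at (283,235), behind the rear face of the middle block at x≈347. It also shows black finger carriages at columns 184–383. Before pushing I'll check from the wrist depth how low the carriages hang, since they will overhang the bar.

```bash
cat >> h.py <<'E'
def wcloud(f):
    z=f["z_map"];K=f["camera_matrix"];v,u=np.mgrid[:420,:560]
    a=(u-K[0,2])/K[0,0];b=(v-K[1,2])/K[1,1];t=np.hypot(a,b);k=np.tan(t)/np.maximum(t,1e-9)
    p=np.stack([a*k*z,b*k*z,z],-1);p[(z<=0)|(t>1.4)]=np.nan
    return p@f["hand_eye"][:3,:3].T+f["hand_eye"][:3,3]
E
python3 - <<'E'
from h import *
from workcell import env
s=env.state();f=env.grab_frame("wrist");T=wcloud(f)
for v in(245,258,270,290,310): print(v,[(u,T[v,u].round(0).tolist()) for u in(200,240,262,290,330,375)])
W=Ro.from_euler("xyz",s["ee_rot"],degrees=True).apply(T.reshape(-1,3))+s["ee_pos"]
W=W.reshape(420,560,3)
for n,(u0,u1,v0,v1) in dict(mid=(345,465,215,285),near=(360,500,112,195)).items():
    q=rect(W,u0,u1,v0,v1,108,140);print(n,np.percentile(q,[1,99],axis=0).round(1),np.median(q[:,2]))
for v in (232,240,248): print(v,[(u,W[v,u].round(0).tolist()) for u in(275,283,290,340,352,360)])
E
```

```text
245 [(200, [-53.0, 208.0, 0.0]), (240, [-28.0, 210.0, -0.0]), (262, [-10.0, 164.0, 19.0]), (290, [3.0, 165.0, 18.0]), (330, [29.0, 209.0, 0.0]), (375, [51.0, 184.0, 10.0])]
258 [(200, [-24.0, 104.0, 39.0]), (240, [-13.0, 104.0, 39.0]), (262, [-6.0, 104.0, 39.0]), (290, [3.0, 153.0, 17.0]), (330, [13.0, 104.0, 39.0]), (375, [52.0, 185.0, 1.0])]
270 [(200, [-23.0, 97.0, 39.0]), (240, [-12.0, 97.0, 39.0]), (262, [-6.0, 97.0, 39.0]), (290, [3.0, 141.0, 17.0]), (330, [12.0, 97.0, 39.0]), (375, [24.0, 97.0, 39.0])]
290 [(200, [-21.0, 89.0, 37.0]), (240, [nan, nan, nan]), (262, [-5.0, 89.0, 38.0]), (290, [2.0, 97.0, 33.0]), (330, [11.0, 89.0, 37.0]), (375, [22.0, 88.0, 38.0])]
310 [(200, [-22.0, 89.0, 31.0]), (240, [-11.0, 89.0, 32.0]), (262, [-6.0, 89.0, 32.0]), (290, [3.0, 134.0, 1.0]), (330, [12.0, 89.0, 32.0]), (375, [23.0, 88.0, 31.0])]
mid [[ 489.7 -156.2  108.7]
 [ 520.5  -87.5  117. ]] 115.51012281003143
near [[ 544.2 -164.5  110.4]
 [ 580.   -95.7  123.2]] 121.57614910304972
232 [(275, [519.0, -45.0, 118.0]), (283, [510.0, -49.0, 92.0]), (290, [519.0, -53.0, 117.0]), (340, [510.0, -85.0, 92.0]), (352, [517.0, -88.0, 110.0]), (360, [518.0, -92.0, 113.0])]
240 [(275, [519.0, -45.0, 130.0]), (283, [505.0, -49.0, 92.0]), (290, [520.0, -52.0, 130.0]), (340, [505.0, -85.0, 92.0]), (352, [513.0, -87.0, 114.0]), (360, [514.0, -91.0, 117.0])]
248 [(275, [519.0, -45.0, 139.0]), (283, [499.0, -49.0, 91.0]), (290, [518.0, -52.0, 137.0]), (340, [499.0, -85.0, 92.0]), (352, [509.0, -88.0, 114.0]), (360, [509.0, -92.0, 115.0])]
```

Nothing on the carriages hangs lower than 87 mm above the tips, so the gripper clears the bar. Now lower and make contact.

Call:
carry_out(
  increments=[
    [[0.003,0,0],[0,5,1.5],1],
    [[0.003,0,0],[0,9,1.5],1],
    [[0.003,0,0],[6,9,1.5],1],
    [[0.003,0,0],[12,9,1.5],1],
    [[0.003,0,0],[17,9,1.5],1],
    [[0.003,0,0],[21,9,1.5],1],
    [[0.003,0,0],[25,9,1.5],1],
    [[0.003,0,0],[29,9,1.5],1],
    [[0.003,0,0],[33,9,1.5],1],
    [[0.003,0,0],[37,9,1.5],1],
  ],
)

```text
time_s: 2.75
ee_pos: [502.0, -86.3, 290.8]
ee_rot: [-89.8, 0.1, -89.3]
force: [-0.3, 4.2, 0.5]
gripper_width: 0.6
```

Call:
carry_out(
  increments=[
    [[0,0,0],[4,0,0],1],
    [[0,0,0],[8,0,0],1],
    [[0,0,0],[12,0,0],1],
    [[0,0,0],[16,0,0],1],
    [[0,0,0],[20,0,0],1],
  ],
)

```text
time_s: 3.17
ee_pos: [502.3, -106.6, 290.8]
ee_rot: [-89.8, 0.0, -89.3]
force: [-0.2, 4.1, 2.5]
gripper_width: 0.5
```

Run:
```python
from h import *
from workcell import env
s=env.state();print(s["time_s"],s["ee_pos"],s["ee_rot"],s["force"])
g=env.grab_frame("top")
cv2.imwrite("pics/t2.png",cv2.resize(g["frame"][100:230,240:400],None,fx=4,fy=4))
```

```text
3.1667 [ 502.27778499 -106.58734867  290.78970822] [-8.98316321e+01  1.05049722e-02 -8.92684578e+01] [-0.21243093  4.12207692  2.5031919 ]
```

View pics/t2.png

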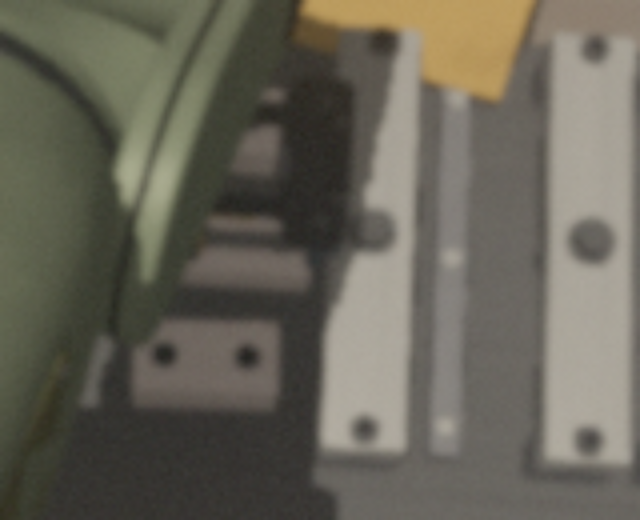

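The middle block is sliding at about 4 N, its front end already past the other two. Keep going.

Call:
carry_out(
  increments=[
    [[0,0,0],[4,0,0],1],
    [[0,0,0],[8,0,0],1],
    [[0,0,0],[12,0,0],1],
    [[0,0,0],[16,0,0],1],
    [[0,0,0],[20,0,0],1],
    [[0,0,0],[24,0,0],1],
    [[0,0,0],[28,0,0],1],
    [[0,0,0],[32,0,0],1],
    [[0,0,0],[36,0,0],1],
    [[0,0,0],[40,0,0],1],
  ],
)

```text
time_s: 4.05
ee_pos: [502.8, -146.7, 290.7]
ee_rot: [-89.8, -0.0, -89.3]
force: [0.5, 3.4, 2.6]
gripper_width: 0.7
```

Call:
carry_out(
  increments=[
    [[0,0,0],[2,0,0],1],
    [[0,0,0],[4,0,0],1],
    [[0,0,0],[6,0,0],1],
    [[0,0,0],[8,0,0],1],
    [[0,0,0],[10,0,0],1],
    [[0,0,0],[12,0,0],1],
  ],
)

```text
time_s: 4.55
ee_pos: [503.0, -158.4, 290.7]
ee_rot: [-89.8, -0.0, -89.3]
force: [0.0, 4.0, 1.9]
gripper_width: 0.5
```

Call:
carry_out(
  increments=[
    [[0,0,0],[1,0,0],1],
    [[0,0,0],[2,0,0],1],
    [[0,0,0],[3,0,0],1],
    [[0,0,0],[4,0,0],1],
    [[0,0,0],[5,0,0],1],
    [[0,0,0],[6,0,0],1],
    [[0,0,0],[7,0,0],1],
  ],
)

```text
time_s: 5.13
ee_pos: [503.0, -165.4, 290.7]
ee_rot: [-89.8, -0.0, -89.3]
force: [0.3, 4.7, 0.6]
gripper_width: 0.7
```

Call:
carry_out(
  increments=[
    [[0,0,0],[0.5,0,0],1],
    [[0,0,0],[1,0,0],1],
    [[0,0,0],[1.5,0,0],1],
    [[0,0,0],[2,0,0],1],
    [[0,0,0],[2,0,0],1],
  ],
)

```text
time_s: 5.55
ee_pos: [503.1, -167.4, 290.8]
ee_rot: [-89.8, -0.0, -89.3]
force: [-0.2, 4.1, 2.6]
gripper_width: 0.2
```

Call:
carry_out(
  increments=[
    [[0,0,0],[0.7,0,0],1],
    [[0,0,0],[1.4,0,0],1],
    [[0,0,0],[2,0,0],1],
    [[0,0,0],[2.5,0,0],1],
    [[0,0,0],[2.5,0,0],1],
  ],
)

```text
time_s: 5.97
ee_pos: [503.1, -169.2, 290.8]
ee_rot: [-89.8, 0.1, -89.3]
force: [0.5, 7.3, 2.7]
gripper_width: 0.3
```

Call:
carry_out(
  increments=[
    [[0,0,0],[0.7,0,0],1],
    [[0,0,0],[1.4,0,0],1],
    [[0,0,0],[1.4,0,0],1],
    [[0,0,0],[1.4,0,0],1],
  ],
)

```text
time_s: 6.3
ee_pos: [503.1, -169.7, 290.8]
ee_rot: [-89.8, 0.3, -89.4]
force: [-0.4, 11.6, 4.2]
gripper_width: 0.5
```

Force is climbing while the tool hardly moves, which means the block is on the rail. One firmer press to square it, then back off and rise.

Call:
carry_out(
  increments=[
    [[0,0,0],[1,0,0],1],
    [[0,0,0],[1.5,0,0],1],
    [[0,0,0],[1.5,0,0],1],
  ],
)

```text
time_s: 6.55
ee_pos: [503.1, -170.3, 290.8]
ee_rot: [-89.8, 0.4, -89.4]
force: [1.6, 16.6, 5.0]
gripper_width: 0.5
```

Call:
carry_out(
  increments=[
    [[0,0,0],[-5,0,0],1],
    [[0,0,0],[-15,0,0],1],
    [[0,0,0],[-30,0,0],1],
    [[0,0,0],[-60,-5,0],1],
    [[0,0,0],[-90,-25,0],1],
    [[0,0,0],[-115,-55,0],1],
    [[0,0,0],[-130,-90,0],1],
    [[0,0,0],[-145,-120,0],1],
    [[0,0,0],[-165,-120,-30],1],
    [[0,0,0],[-165,-120,-65],1],
  ],
)

```text
time_s: 7.38
ee_pos: [436.7, -6.8, 412.3]
ee_rot: [-89.5, -0.0, -89.1]
force: [-0.4, -1.3, 0.4]
gripper_width: 0.6
```

Call:
carry_out(
  increments=[
    [[0,0,0],[-30,0,-20],1],
    [[0,0,0],[-60,0,-40],1],
    [[0,0,0],[-90,0,-60],1],
    [[0,0,0],[-120,0,-80],1],
    [[0,0,0],[-120,0,-80],1],
    [[0,0,0],[-120,0,-80],1],
  ],
)

```text
time_s: 7.88
ee_pos: [353.4, 111.2, 410.4]
ee_rot: [-89.7, -0.1, -89.0]
force: [0.8, -0.9, -0.0]
gripper_width: 0.6
```

Run:
```python
from h import *
from workcell import env
s=env.state();print(s["time_s"],s["ee_pos"],s["force"])
f=env.grab_frame("top");P=cloud(f)
cv2.imwrite("pics/t3.png",cv2.resize(f["frame"][100:230,240:400],None,fx=4,fy=4))
g=env.grab_frame("scene")["frame"]
cv2.imwrite("pics/s3.png",cv2.resize(g[120:220,190:330],None,fx=5,fy=5))
a=np.load("top0.npz")
for n,(x0,x1) in dict(far=(540,590),mid=(475,530),near=(412,462)).items():
    m=(P[...,0]>x0)&(P[...,0]<x1)&(P[...,1]>-192)&(P[...,1]<-80)&(P[...,2]>106)&(P[...,2]<132)
    q=P[m];print(n,len(q),cv2.minAreaRect(q[:,:2].astype(np.float32)) if len(q)>5 else "",np.median(q[:,2])-92)
```

```text
7.8833 [353.3634012  111.23792765 410.41186558] [ 0.83822974 -0.88914977 -0.0218653 ]
far 685 ((562.491943359375, -133.45211791992188), (69.69051361083984, 37.53106689453125), 87.11268615722656) 30.513963768992312
mid 111 ((501.17047119140625, -186.33363342285156), (11.21609878540039, 35.95035934448242), 89.91513061523438) 24.393620043832215
near 739 ((436.9992980957031, -140.2216033935547), (37.01599884033203, 69.80437469482422), 2.084315776824951) 36.445074934620095
```

View pics/t3.png

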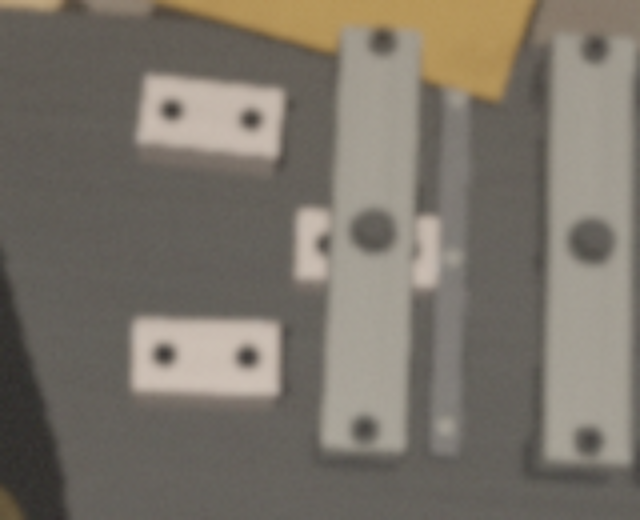

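View pics/s3.png

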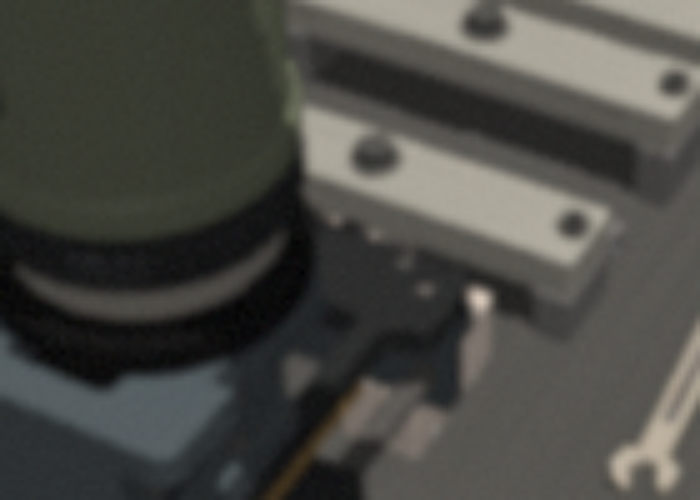

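The top view shows the middle block under the bar: its front end at x≈438 touches the rail at x≈440, it lies square, and its rear sticks out about 15 mm. The other two haven't moved. In the scene view the arm hides the blocks, so it adds nothing. The arm is clear of everything, so I'm handing in.

```bash
python3 -c "
from workcell import env
print(env.job_done())"
```

```text
the job is handed in; nothing more can be done
None
```

The 24 mm block is under the bar of the bridge in use and against the stop rail. I handed the job in at about 8 s of the 42 s allowed.

- **Choosing the block:** I chose it by camera depth, not by feel; I did not try the other blocks under the bar. The bar top measured 48 mm over the plate in both cameras. With the stated 22 mm bar, that leaves a 26 mm gap, which the 24 mm block (the middle one) fills. The spare bridges measured about 54 and 60 mm, which fits the other two gaps.
- **The push:** With the fingers closed, the block slid freely under the bar at about 4 N. At the rail the force rose to 16.6 N with almost no further movement. I then withdrew the arm.
- **Last checks (top camera):**
  - The block's front end touches the rail.
  - About 15 mm of its rear stands out in front of the bar, and it looks square.
  - Its top is 24.4 mm over the plate, so it lies flat.
  - The 30 and 36 mm blocks are where they started, about 115 mm in front of the rail face.

No check disagreed. The last scene-camera picture was no use because the arm hid the blocks.

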